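Shut the red stopcock under the sliding cover

ROBOT

A 6-joint arm with a two-finger parallel gripper is mounted at the origin on a cart in front of the work surface, level with it; the furniture and walls round the work are solid. World frame = base frame: x ahead of the robot, y to its left, z up, the work surface at z = 0. Lengths are in mm, angles in rad, forces in N, time in s.
With the tool pointing down it reaches from about 300 to 775 mm from the base axis. Payload 14.6 kg.
Tool frame: the origin (TCP) lies between the finger pads; the fingertips stand 11 mm ahead of it and the grasp point (between the pads) lies 8 mm behind it (manip.tip_extent is the distance from the TCP to the fingertips, in mm); z points along the fingers, y is the line along which they close (so a half turn about z gives the same grasp; the last joint's range is limited). The gripper opens to 85 mm and grips with 20 to 120 N. Pads are 22 mm wide; open, the fingers measure 114 mm over their backs; the gripper's body (76 mm by 85 mm) begins 54 mm behind the grasp point. The pads swing forward as they close: fully open they stand 13 mm farther back than shut.
Start: joints at [1.062, 0.3, 1.521, -0, 1.321, -0.067], TCP at [235.158, 497.182, 242.281] pointing down, gripper open.
Joint ranges: [-3.03, 3.03], [-0.79, 2.21], [0.23, 2.52], [-1.04, 4.18], [0, 3.07], [-2.55, 2.55]. Speed limits (rad/s): [2.22, 2.22, 2.57, 3.14, 3.14, 3.14].

INTERFACE

Orientations are given as a unit quaternion [x, y, z, w].
In Python, from workcell import read_state, optics, manip gives the robot as it stands.
- The arm moves only by the tool carry_out, never from a script. Its argument "plan" is a list of rows, each an object of numbers: "ax", "ay", "az": the turn, a rotation vector about the tool's x, y, z in degrees; "x", "y", "z": the shift along the tool's x, y, z in m; "jaw": the finger opening in m, from 0 to 0.0854. A call has 1 to 8 rows; each row is the pose to reach, as a shift and turn from the pose commanded when the call began, along the tool's axes at that moment; what a row does not reach only later rows make up. A row lasts 1/10 s, in which the tool goes at most 50 mm and 8.59 degrees, less where a joint would pass 70% of its speed; a pose out of reach is approached as far as the arm can. A call with a gripper value outside its range is refused whole. The fingers move at their own pace and stop on an object; the grip force is fixed at half the most. Time passes only in rows, so rows that repeat a pose let the fingers close. It gives the time, the measured TCP pose, the force, the opening and the grip force at its end, in the units of the state.
- read_state(): the state, without advancing time (a new reading comes with each control period).
- optics.camera(name): name is "side" or "top" or "wrist"; returns a dict with "frame" (400x640x3 uint8, red, green, blue), "range_z" (400x640 float32, mm along the optical axis (not along the pixel's ray), 0 where there is no reading), "fx", "fy", "cx", "cy" (pixels), "R" (3x3) and "t" (3): a world point X has camera coordinates R X + t; the wrist camera has in their place "hand_eye" (4x4, takes a point from camera to tool coordinates, whose origin is the TCP and whose axes are the flange's). Camera axes: x right, y down, z forward; pixel columns grow to the right and rows downward; lengths in mm; the calibration is good to about 2 mm. A picture is of the moment at which its call begins: read the wrist's pose just before it.
- manip.job_done(): hands the job in; it is judged then, once.
The state is a dict: "clock": time; "joint_pos": joint angles; "dq": joint speeds; "joint_efforts": joint torques, N m; "ee_pos": TCP position; "orientation": TCP orientation; "contact_force": force on the tool from outside, world axes, zero at the start; "ft_torque": the same for the moment, N m; "gripper_width": opening from 0.0 (shut) to 1.0 (fully open); "finger_force": force on a finger pad.
Only numpy, scipy, OpenCV 4.12 (cv2) and the standard library are available. Lean on these libraries where they do the work, as an engineer would, in place of code of your own. Each camera call takes 0.05 s, during which the arm holds its last target. There are 200 camera calls.

TASK

Using the fingertips only to push, slide the yellow cover of the white gas valve box all the way to the left, up against its stop, so that the two valve levers under it are uncovered. Then push the red lever shut: a quarter turn clockwise until it stops square across its pipe. Do not lift the cover, leave it slid back, leave the blue lever open, and do not disturb the loose things standing round the box.

Things in the scene. Friction and masses are not known exactly. Their poses are not given: they have to be found in the camera images.
- valve_box: White box fixed to the worktop, 146 (x) x 400 (y) x 77 mm high; origin: centre of underside; y axis along its length, to the robot's left. Right part (own y -192 to +6, x -65 to +65 mm) is an open bay with the two valves, left part a closed grey deck. The cover slides on the walls and deck (67 mm high) between side rails (4 mm thick) and end stops that reach 77 mm.
- cover: Loose yellow plate, 134 (x) x 190 (y) x 5 mm, 0.28 to 0.46 kg, on top of the box; origin: centre of underside; axes as the box's; 2 mm play to each rail. In the box's frame its y is -96 to -80 mm at the start (bay hidden) and +99 mm at the left stop (bay open). Friction of 1 to 5 N resists.
- cover_push (a point): Middle of the cover's push face, 83 mm above the worktop: the right (-y) side of a raised panel on the cover, marked by a black strip. The panel is 104 (x) x 100 (y) mm, centred on the cover, too wide to grip, and stands from the plate (72 mm above the worktop) up to 92 mm; the face is upright and lies 50 mm to the right of the cover's origin.
- red_valve: Brass valve fixed in the bay, with the RED lever; origin on the lever's vertical axis, 12 mm above the worktop; 20 mm behind the box's middle (own x +20) and at own y -140 or -60 mm: red and blue may be either way round. Its pipe runs along the box's x, top 34 mm above the worktop; brass fittings within 30 mm of the axis reach 40 mm.
- blue_valve: The same valve with the BLUE lever, in the other of the two places; its lever must stay open.
- red_lever (a joint): Angle of the red lever: 0 = open, pointing along the pipe toward the robot (the box's -x); grows clockwise seen from above; 1.571 = shut at its stop, pointing along the box's +y (left). It stays where it is left; about 0.08 N m of friction.
- blue_lever (a joint): The same for the blue lever.
- red_lever_tip (a point): End of the red lever, 48 mm from its turning axis, at mid height. The lever is a bar 12 mm wide from 48 to 62 mm above the worktop, 5 mm below the cover.
- blue_lever_tip (a point): The same for the blue lever.
- tape_2: Small roll of black tape, 55 mm wide, 19 mm high, loose, right of the box; origin under its centre.
- beaker: Small clear beaker, 54 mm wide, 70 mm high, loose, right of the box; origin under its centre.
- bottle: Small bottle with orange cap, 56 mm wide, 105 mm high, loose, right of the box; origin under its centre.
- pen_3: Thin white pen, 145 mm long, lying loose, far right.

How it is judged (in metres and radians):
On the way, in this order (a step that is already met when the one before it is completed fails the run):
1. the cover is slid to the left stop, the red lever still open (y of cover in the frame of valve_box above 0.09 m and value of joint red_lever below 0.4 rad), for 0.2 s.
2. the red lever is pushed shut (value of joint red_lever above 1.45 rad), for 0.2 s.
At the end, for the whole second after the job is handed in: The red lever is within 0.12 rad of its shut stop, the blue lever still within 0.3 rad of open, and the cover lies flat and at rest on the box, within 11 mm of its left stop (value of joint red_lever above 1.45 rad and value of joint blue_lever below 0.3 rad and y of cover in the frame of valve_box above 0.088 m and z of cover in the frame of valve_box between 0.062 and 0.072 m and angle between cover's own z axis and vertical below 0.06 rad and linear speed of cover below 0.02 m/s); the robot touches nothing.
It fails at once if the cover is lifted (more than 10 mm) or tipped off its track (z of cover in the frame of valve_box above 0.077 m or z of cover in the frame of valve_box below 0.057 m or angle between cover's own z axis and vertical above 0.12 rad).
It fails at once if the blue lever is moved toward shut (value of joint blue_lever above 0.3 rad).
It fails at once if a thing standing round the box is moved by more than 30 mm (distance of any of tape_2, beaker, bottle, pen_3 from where it was at the start of the episode above 0.03 m).
It also fails if it takes over 48 s, if anything falls off the work surface, if the arm or the gripper's body presses on something with over 40 N, if the wrist force passes 120 N, or if a joint passes its speed limit or range.

## Working session

There is one attempt and no reset: what is moved stays moved. The work goes in short steps, Python scripts to look and compute and a tool call to move; the robot and the scene stay as the last step left them, time stands still between calls to the robot, and variables do not carry over. Pictures are saved under pics/ and viewed, at most 10 in all, crops included, and the job is handed in when it is done.

Besides the shell and the picture viewer there is one more tool, called after "Emit:" as name([rows], argument=value, ...), one row to a line, values as JSON. carry_out: Moves the arm, as the interface text tells. Its arguments: {"type":"object","properties":{"plan":{"type":"array"}},"required":["plan"]}

```bash
mkdir -p pics; cat > h.py <<'E'
import numpy as np, cv2
from workcell import read_state, optics, manip
def cam(n):
    c=optics.camera(n); return c
def world(c):
    z=c["range_z"].astype(float); v,u=np.mgrid[:400,:640]
    P=np.stack([(u-c["cx"])/c["fx"]*z,(v-c["cy"])/c["fy"]*z,z],-1)
    W=(P-np.array(c["t"]).ravel())@np.array(c["R"]); W[z==0]=np.nan
    return W
def ray(c,u,v,h):
    R=np.array(c["R"]);t=np.array(c["t"]).ravel(); o=-R.T@t
    d=R.T@np.array([(u-c["cx"])/c["fx"],(v-c["cy"])/c["fy"],1]); return o+d*(h-o[2])/d[2]
E
python3 - <<'E'
from h import *
for n in("top","side"):
    c=cam(n); cv2.imwrite(f"pics/{n}0.png",c["frame"][:,:,::-1]); np.save(f"pics/{n}W.npy",world(c)); 
    f=cv2.cvtColor(c["frame"],cv2.COLOR_RGB2HSV); W=world(c)
    m=cv2.inRange(f,(20,100,100),(35,255,255)); k,l,s,ce=cv2.connectedComponentsWithStats(m)
    print(n,-np.array(c["R"]).T@np.array(c["t"]).ravel())
    for i in range(1,k):
        if s[i,4]>200: w=W[l==i]; print(s[i],np.nanmin(w,0),np.nanmax(w,0),np.nanmedian(w,0))
print(read_state())
E
```

```text
top [ 410.25477858  -88.36105042 1388.24522738]
[ 229  176   63   47 2273] [442.11786913 -10.82177404  62.93287588] [592.76588282 191.2602208  100.49542675] [515.28794513  87.86805436  74.96363609]
[409 207  30  29 353] [ 401.62627719 -514.50589964  -10.30433914] [ 497.64682746 -408.64225077   20.69757883] [ 449.16135324 -458.01856424   13.15876819]
side [  117.28237413 -1041.20441562   485.06079533]
[266 175  62  27 964] [437.75656251 -27.28956486  69.88082608] [582.18737748 187.16422347  94.37415148] [503.06046455  51.76935037  83.10639487]
[ 336  304   59   44 1539] [ 399.68070458 -512.29005875   -1.74774602] [ 497.02304412 -392.58719884   16.33720765] [ 442.43740233 -469.60373753   13.12948434]
[ 552  327   53   41 1042] [ 658.61208697 -712.74336198   40.89741898] [ 730.92350788 -644.9480407    50.79434679] [ 688.90445983 -675.58576073   47.83962337]
{'clock': 0.1, 'joint_pos': array([ 1.06238912e+00,  3.00427746e-01,  1.52148315e+00, -2.63526656e-05,
        1.32068865e+00, -6.66206422e-02]), 'dq': array([-0.00120494, -0.00240291, -0.00227655, -0.00066396,  0.00047698,
       -0.00085464]), 'joint_efforts': array([ 7.35664962e-04, -5.44376779e+01, -3.62371087e+01, -6.00198837e-05,
        2.97581355e-03,  7.09580831e-05]), 'ee_pos': array([235.08507222, 497.02643196, 241.78651778]), 'orientation': array([ 2.19098071e-01,  9.75702712e-01, -4.86395860e-04, -1.30519704e-04]), 'contact_force': array([ 0.50459357, -0.18829646, -0.36755867]), 'ft_torque': array([-0.02258545,  0.01547871,  0.00536289]), 'finger_force': 0.0, 'gripper_width': 0.9989896375874734}
```

View pics/top0.png

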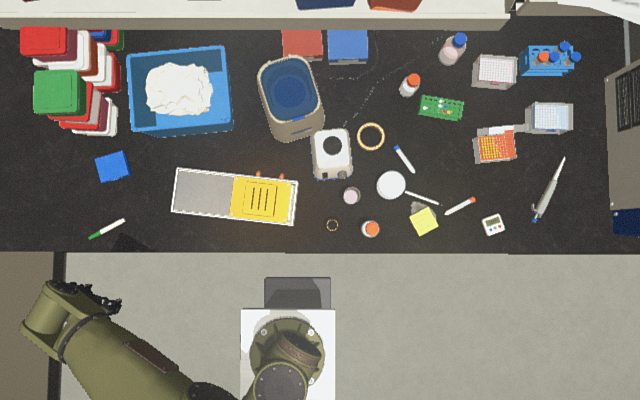

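View pics/side0.png

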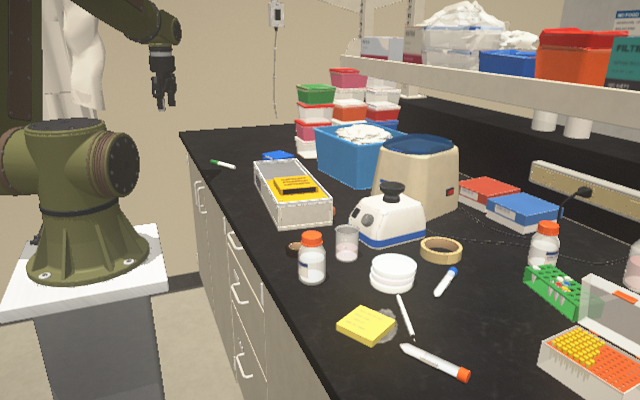

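The top view shows the box at about (172–298, 168–225), turned slightly, with the yellow cover on its right part and its black strips near (262,198). The tape (332,225), beaker (351,196) and bottle (371,229) are well to the right of it. The side view agrees.

```bash
cat >> h.py <<'E'
def R_tool():
    from scipy.spatial.transform import Rotation as Ro
    s=read_state(); return Ro.from_quat(s["orientation"]).as_matrix(), np.array(s["ee_pos"])
def shift(target,yaw_y,p=None,R=None):
    """target TCP in world, wanted heading (deg) of tool y mod 180 -> tool shift m, turn az deg, tilt"""
    R0,p0=R_tool(); R=R0 if R is None else R; p=p0 if p is None else p
    a=np.degrees(np.arctan2(R[1,1],R[0,1])); d=(yaw_y-a+90)%180-90
    return (R.T@(np.array(target)-p)/1000).round(4), round(-d,2)
E
python3 - <<'E'
from h import *
c=cam("top");W=world(c)
m=((W[...,2]>55)&(W[...,2]<110)&(W[...,0]>380)&(W[...,0]<640)&(W[...,1]>-60)&(W[...,1]<420)).astype(np.uint8)
k,l,s,ce=cv2.connectedComponentsWithStats(m); i=1+np.argmax(s[1:,4]); print(s[i])
q=np.argwhere(l==i)[:,::-1]
P=np.array([ray(c,u,v,77)[:2] for u,v in q],np.float32)
r=cv2.minAreaRect(P); print(r); print(cv2.boxPoints(r))
w=cam("wrist"); print(np.array(w["hand_eye"]).round(3),w["fx"],w["cx"],w["cy"])
# loose things
f=cv2.cvtColor(c["frame"],cv2.COLOR_RGB2HSV)
for n,u,v,h in(("tape",332,225,19),("beaker",351,196,70),("bottle",371,229,105)): print(n,ray(c,u,v,h).round())
print(shift([505,60,330],-6))
E
```

```text
[ 171  168  127   58 5336]
((524.3234252929688, 173.75320434570312), (401.0577392578125, 147.19053649902344), 83.73909759521484)
[[429.29822  -17.553635]
 [575.61084  -33.605637]
 [619.34863  365.06006 ]
 [473.036    381.11206 ]]
[[ 0.00000e+00 -9.61000e-01 -2.76000e-01  7.00800e+01]
 [ 1.00000e+00  1.00000e-03 -1.00000e-03  1.12300e+00]
 [ 1.00000e-03 -2.76000e-01  9.61000e-01 -1.31412e+02]
 [ 0.00000e+00  0.00000e+00  0.00000e+00  1.00000e+00]] 317.25700373163335 319.9357958676959 202.02719595667463
tape [ 434. -148.   19.]
beaker [ 528. -207.   70.]
bottle [ 420. -267.  105.]
(array([-0.4308, -0.2798, -0.0879]), np.float64(70.69))
```

Box: centre (524.3, 173.8), yaw −6.3°, measuring 401×147 mm, which matches its given size. Next I'll shut the fingers and go above the push start.

Emit:
carry_out([
  {"x": -0.456, "y": -0.331, "z": 0, "az": 70.9, "jaw": 0},
  {"x": -0.456, "y": -0.331, "z": 0, "az": 70.9, "jaw": 0},
  {"x": -0.456, "y": -0.331, "z": 0, "az": 70.9, "jaw": 0},
  {"x": -0.456, "y": -0.331, "z": 0, "az": 70.9, "jaw": 0},
  {"x": -0.456, "y": -0.331, "z": 0, "az": 70.9, "jaw": 0},
  {"x": -0.456, "y": -0.331, "z": 0, "az": 70.9, "jaw": 0},
  {"x": -0.456, "y": -0.331, "z": 0, "az": 70.9, "jaw": 0},
  {"x": -0.456, "y": -0.331, "z": 0, "az": 70.9, "jaw": 0},
])

```text
schema error: expected keys ax, ay, az, x, y, z, jaw
```

```bash
python3 - <<'E'
from h import *
print(manip.tip_extent); R,p=R_tool(); print(R.round(3),p,read_state()["joint_pos"],read_state()["gripper_width"]); print(shift([505.5,2.8,240],-6.26))
E
```

```text
11.0
[[-0.904  0.428 -0.   ]
 [ 0.428  0.904 -0.001]
 [ 0.    -0.001 -1.   ]] [235.1025462  497.07884777 241.94285519] [ 1.06240306e+00  3.00267490e-01  1.52132146e+00 -1.48675799e-05
  1.32070602e+00 -6.66377625e-02] 0.9964820647556129
(array([-0.4558, -0.3312,  0.0022]), np.float64(70.95))
```

All seven keys are needed in every row.

Emit:
carry_out([
  {"ax": 0, "ay": 0, "az": 70.9, "x": -0.456, "y": -0.331, "z": 0, "jaw": 0},
  {"ax": 0, "ay": 0, "az": 70.9, "x": -0.456, "y": -0.331, "z": 0, "jaw": 0},
  {"ax": 0, "ay": 0, "az": 70.9, "x": -0.456, "y": -0.331, "z": 0, "jaw": 0},
  {"ax": 0, "ay": 0, "az": 70.9, "x": -0.456, "y": -0.331, "z": 0, "jaw": 0},
  {"ax": 0, "ay": 0, "az": 70.9, "x": -0.456, "y": -0.331, "z": 0, "jaw": 0},
  {"ax": 0, "ay": 0, "az": 70.9, "x": -0.456, "y": -0.331, "z": 0, "jaw": 0},
  {"ax": 0, "ay": 0, "az": 70.9, "x": -0.456, "y": -0.331, "z": 0, "jaw": 0},
  {"ax": 0, "ay": 0, "az": 70.9, "x": -0.456, "y": -0.331, "z": 0, "jaw": 0},
])

```text
clock: 1.0
ee_pos: [427.8, 144.4, 242.4]
orientation: [0.734, 0.679, 0.0, 0.0]
contact_force: [1.2, 0.8, -0.9]
gripper_width: 0.0
finger_force: 0.0
```

```bash
python3 - <<'E'
from h import *
R,p=R_tool(); print(R.round(3),p,read_state()["gripper_width"]); print(shift([505.5,2.8,240],-6.26))
E
```

```text
[[ 0.077  0.997  0.   ]
 [ 0.997 -0.077  0.   ]
 [ 0.     0.    -1.   ]] [427.84376585 144.38755223 242.44707204] 0.00010643648305194936
(array([-0.1352,  0.0883,  0.0025]), np.float64(1.84))
```

Emit:
carry_out([
  {"ax": 0, "ay": 0, "az": 1.8, "x": -0.135, "y": 0.088, "z": 0.0, "jaw": 0},
  {"ax": 0, "ay": 0, "az": 1.8, "x": -0.135, "y": 0.088, "z": 0.0, "jaw": 0},
  {"ax": 0, "ay": 0, "az": 1.8, "x": -0.135, "y": 0.088, "z": 0.0, "jaw": 0},
  {"ax": 0, "ay": 0, "az": 1.8, "x": -0.135, "y": 0.088, "z": 0.0, "jaw": 0},
  {"ax": 0, "ay": 0, "az": 1.8, "x": -0.135, "y": 0.088, "z": 0.0, "jaw": 0},
  {"ax": 0, "ay": 0, "az": 1.8, "x": -0.135, "y": 0.088, "z": 0.0, "jaw": 0},
])

```text
clock: 1.6
ee_pos: [505.1, 6.2, 242.1]
orientation: [0.742, 0.67, -0.0, -0.0]
contact_force: [-0.9, 0.3, 0.6]
gripper_width: 0.001
finger_force: 0.0
```

```bash
cat >> h.py <<'E'
def wristcam():
    R,p=R_tool(); c=cam("wrist"); H=np.array(c["hand_eye"]); Rw=R@H[:3,:3]; o=R@H[:3,3]+p
    c=dict(c); c["R"]=Rw.T; c["t"]=-Rw.T@o; return c
C=np.array([524.3,173.8]); th=np.radians(-6.26); EX=np.array([np.cos(th),np.sin(th)]); EY=np.array([-EX[1],EX[0]])
def box(P): d=np.asarray(P)[...,:2]-C; return np.stack([d@EX,d@EY],-1)
def wor(bx,by,z): return [*(C+bx*EX+by*EY),z]
E
python3 - <<'E'
from h import *
c=wristcam(); W=world(c); cv2.imwrite("pics/w1.png",c["frame"][:,:,::-1])
B=box(W); Z=W[...,2]
m=(Z>86)&(Z<98)&(abs(B[...,0])<80); b=B[m]; print(m.sum(),np.percentile(b,[1,50,99],0),np.median(Z[m]))
m=(Z>69)&(Z<75)&(abs(B[...,0])<60); b=B[m];print(m.sum(),np.percentile(b,[1,50,99],0))
m=(Z>75)&(Z<84)&(abs(B[...,0])<90)&(B[...,1]<-180)&(B[...,1]>-230); b=B[m];print("stop",m.sum(),np.percentile(b,[1,50,99],0))
print(R_tool()[1], shift(wor(0,-172,92),-6.26))
E
```

```text
15222 [[ -47.68790286 -134.46351084]
 [   2.71615327  -81.78697294]
 [  53.28515577  -36.50192182]] 91.91022444944653
11190 [[ -59.55035918 -194.58506278]
 [  -5.0570765  -127.11983336]
 [  59.47737572   -8.82427789]]
stop 1008 [[ -69.55610688 -200.42562774]
 [   4.5454097  -196.64860457]
 [  75.06225477 -181.01970185]]
[505.05753195   6.58466949 242.28338636] (array([-0.0037,  0.0009,  0.1503]), np.float64(0.45))
```

View pics/w1.png

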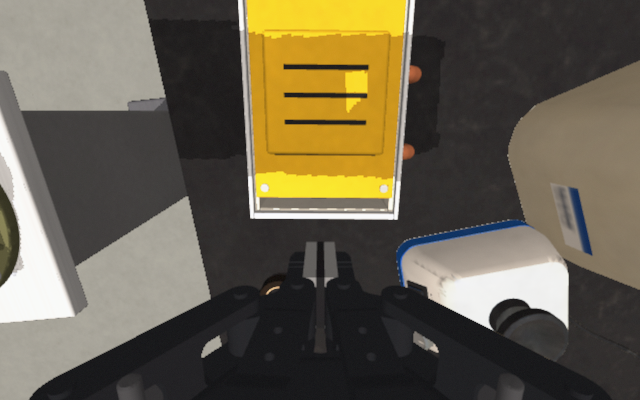

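The picture shows the panel's push face near row 155 (own y ≈ −135), centred on the track. The closed fingers at (320,260) are behind the end stop, and nothing is in the way. Descending now.

Emit:
carry_out([
  {"ax": 0, "ay": 0, "az": 0.4, "x": 0.003, "y": 0.002, "z": 0.04, "jaw": 0},
  {"ax": 0, "ay": 0, "az": 0.4, "x": 0.003, "y": 0.002, "z": 0.08, "jaw": 0},
  {"ax": 0, "ay": 0, "az": 0.4, "x": 0.003, "y": 0.002, "z": 0.12, "jaw": 0},
  {"ax": 0, "ay": 0, "az": 0.4, "x": 0.003, "y": 0.002, "z": 0.14, "jaw": 0},
  {"ax": 0, "ay": 0, "az": 0.4, "x": 0.003, "y": 0.002, "z": 0.15, "jaw": 0},
  {"ax": 0, "ay": 0, "az": 0.4, "x": 0.003, "y": 0.002, "z": 0.15, "jaw": 0},
])

```text
clock: 2.25
ee_pos: [507.3, 9.1, 91.9]
orientation: [0.744, 0.668, -0.0, -0.0]
contact_force: [-0.1, 0.4, 0.1]
gripper_width: 0.004
finger_force: 0.0
```

```bash
sed -i 's/C=np.array(\[524.3,173.8\])/C=np.array([526.3,173.6])/' h.py; python3 - <<'E'
from h import *
R,p=R_tool(); print(p,box(p),R.round(3)[:,:2]); print(shift(wor(0,0,92),-6.26),shift(wor(0,38,92),-6.26))
E
```

```text
[507.34821331   9.14089756  91.85339576] [  -0.90610212 -165.54499562] [[ 0.108  0.994]
 [ 0.994 -0.108]
 [-0.    -0.001]]
(array([ 0.1655,  0.0011, -0.0002]), np.float64(0.07)) (array([ 2.035e-01,  1.100e-03, -2.000e-04]), np.float64(0.07))
```

Emit:
carry_out([
  {"ax": 0, "ay": 0, "az": 0, "x": 0.012, "y": 0.001, "z": 0, "jaw": 0},
  {"ax": 0, "ay": 0, "az": 0, "x": 0.022, "y": 0.001, "z": 0, "jaw": 0},
  {"ax": 0, "ay": 0, "az": 0, "x": 0.034, "y": 0.001, "z": 0, "jaw": 0},
  {"ax": 0, "ay": 0, "az": 0, "x": 0.048, "y": 0.001, "z": 0, "jaw": 0},
  {"ax": 0, "ay": 0, "az": 0, "x": 0.063, "y": 0.001, "z": 0, "jaw": 0},
  {"ax": 0, "ay": 0, "az": 0, "x": 0.078, "y": 0.001, "z": 0, "jaw": 0},
  {"ax": 0, "ay": 0, "az": 0, "x": 0.093, "y": 0.001, "z": 0, "jaw": 0},
  {"ax": 0, "ay": 0, "az": 0, "x": 0.108, "y": 0.001, "z": 0, "jaw": 0},
])

```text
clock: 3.05
ee_pos: [520.7, 116.9, 92.3]
orientation: [0.745, 0.667, 0.0, 0.0]
contact_force: [-0.3, -4.4, 4.1]
gripper_width: 0.001
finger_force: 2.2
```

Emit:
carry_out([
  {"ax": 0, "ay": 0, "az": 0, "x": 0.015, "y": 0, "z": 0, "jaw": 0},
  {"ax": 0, "ay": 0, "az": 0, "x": 0.03, "y": 0, "z": 0, "jaw": 0},
  {"ax": 0, "ay": 0, "az": 0, "x": 0.045, "y": 0, "z": 0, "jaw": 0},
  {"ax": 0, "ay": 0, "az": 0, "x": 0.058, "y": 0, "z": 0, "jaw": 0},
  {"ax": 0, "ay": 0, "az": 0, "x": 0.068, "y": 0, "z": 0, "jaw": 0},
  {"ax": 0, "ay": 0, "az": 0, "x": 0.076, "y": 0, "z": 0, "jaw": 0},
  {"ax": 0, "ay": 0, "az": 0, "x": 0.082, "y": 0, "z": 0, "jaw": 0},
  {"ax": 0, "ay": 0, "az": 0, "x": 0.086, "y": 0, "z": 0, "jaw": 0},
])

```text
clock: 3.85
ee_pos: [530.0, 201.3, 92.2]
orientation: [0.745, 0.667, -0.0, -0.0]
contact_force: [-0.7, -3.4, 2.2]
gripper_width: 0.001
finger_force: 1.9
```

```bash
python3 - <<'E'
from h import *
c=wristcam(); W=world(c); B=box(W); Z=W[...,2]
R,p=R_tool(); print(p,box(p),read_state()["contact_force"])
m=(Z>86)&(Z<98)&(abs(B[...,0])<80)&(B[...,1]>box(p)[1]+15); b=B[m]; print(m.sum(),np.percentile(b,[1,50,99],0))
E
```

```text
[529.98782676 201.69447969  92.18383953] [ 0.60240501 28.32908335] [-0.39370587 -0.18076522 -0.0490073 ]
60637 [[-50.15536606  44.60565858]
 [ -0.20676784  97.79696067]
 [ 49.78952253 137.48543214]]
```

About 10 mm remain, so I'll push slowly until it meets the stop.

Emit:
carry_out([
  {"ax": 0, "ay": 0, "az": 0, "x": 0.002, "y": 0, "z": 0, "jaw": 0},
  {"ax": 0, "ay": 0, "az": 0, "x": 0.004, "y": 0, "z": 0, "jaw": 0},
  {"ax": 0, "ay": 0, "az": 0, "x": 0.006, "y": 0, "z": 0, "jaw": 0},
  {"ax": 0, "ay": 0, "az": 0, "x": 0.007, "y": 0, "z": 0, "jaw": 0},
  {"ax": 0, "ay": 0, "az": 0, "x": 0.008, "y": 0, "z": 0, "jaw": 0},
])

```text
clock: 4.4
ee_pos: [530.8, 209.0, 92.2]
orientation: [0.745, 0.667, -0.0, -0.0]
contact_force: [0.6, -1.4, 0.2]
gripper_width: 0.001
finger_force: 1.0
```

Emit:
carry_out([
  {"ax": 0, "ay": 0, "az": 0, "x": 0.001, "y": 0, "z": 0, "jaw": 0},
  {"ax": 0, "ay": 0, "az": 0, "x": 0.002, "y": 0, "z": 0, "jaw": 0},
])

```text
clock: 4.6
ee_pos: [530.9, 210.4, 92.1]
orientation: [0.745, 0.667, -0.001, 0.0]
contact_force: [-1.9, -12.1, 1.9]
gripper_width: -0.0
finger_force: 6.1
```

Emit:
carry_out([
  {"ax": 0, "ay": 0, "az": 0, "x": 0.001, "y": 0, "z": 0, "jaw": 0},
  {"ax": 0, "ay": 0, "az": 0, "x": 0.002, "y": 0, "z": 0, "jaw": 0},
])

```text
clock: 4.8
ee_pos: [530.9, 210.7, 92.1]
orientation: [0.745, 0.667, -0.002, 0.001]
contact_force: [-5.9, -27.7, 7.8]
gripper_width: -0.002
finger_force: 13.9
```

The force rises to 28 N, so the cover is on its stop. I'll back off, rise and look into the bay.

Emit:
carry_out([
  {"ax": 0, "ay": 0, "az": 0, "x": -0.02, "y": 0, "z": 0, "jaw": 0},
  {"ax": 0, "ay": 0, "az": 0, "x": -0.06, "y": 0, "z": -0.02, "jaw": 0},
  {"ax": 0, "ay": 0, "az": 0, "x": -0.1, "y": 0, "z": -0.05, "jaw": 0},
  {"ax": 0, "ay": 0, "az": 0, "x": -0.14, "y": 0, "z": -0.08, "jaw": 0},
  {"ax": 0, "ay": 0, "az": 0, "x": -0.175, "y": 0, "z": -0.11, "jaw": 0},
  {"ax": 0, "ay": 0, "az": 0, "x": -0.2, "y": 0, "z": -0.15, "jaw": 0},
  {"ax": 0, "ay": 0, "az": 0, "x": -0.22, "y": 0, "z": -0.15, "jaw": 0},
  {"ax": 0, "ay": 0, "az": 0, "x": -0.22, "y": 0, "z": -0.15, "jaw": 0},
])

```text
clock: 5.6
ee_pos: [507.4, -7.4, 243.4]
orientation: [0.745, 0.667, 0.001, 0.001]
contact_force: [0.1, 0.4, -0.6]
gripper_width: 0.002
finger_force: 0.0
```

```bash
python3 - <<'E'
from h import *
c=wristcam(); W=world(c); cv2.imwrite("pics/w2.png",c["frame"][:,:,::-1])
B=box(W); Z=W[...,2]; f=cv2.cvtColor(c["frame"],cv2.COLOR_RGB2HSV); R,p=R_tool(); print(p,box(p))
inb=(abs(B[...,0])<66)&(B[...,1]<10)&(B[...,1]>-195)&(Z>44)&(Z<68)
for n,hs in(("red",((0,120,60),(8,255,255))),("red2",((172,120,60),(179,255,255))),("blue",((95,100,50),(130,255,255)))):
    m=(cv2.inRange(f,*hs)>0)&inb
    if m.sum()>30: print(n,m.sum(),np.percentile(B[m],[1,50,99],0).round(1),np.median(Z[m]))
m=(Z>86)&(Z<98)&(abs(B[...,0])<80); print("panel",np.percentile(B[m],[1,50,99],0).round(1))
m=(Z>69.5)&(Z<75)&(abs(B[...,0])<55)&(B[...,1]>-50); print("plate",np.percentile(B[m],[1,50,99],0).round(1))
E
```

```text
[507.27809938  -6.27745899 242.51926592] [   0.70542531 -180.87906273]
red 1005 [[-26.1 -70.7]
 [  3.8 -60.6]
 [ 30.  -51.6]] 61.544098192164036
blue 751 [[ -25.2 -149. ]
 [   4.7 -138.1]
 [  30.1 -130.7]] 61.713892452581504Traceback (most recent call last):
  File "<stdin>", line 8, in <module>
    return _quantile_unchecked(
        a, q, axis, out, overwrite_input, method, keepdims, weights)
    return _ureduce(a,
                    func=_quantile_ureduce_func,
    ...<5 lines>...
                    overwrite_input=overwrite_input,
                    method=method)
    r = func(a, **kwargs)
    result = _quantile(arr,
                       quantiles=q,
    ...<2 lines>...
                       out=out,
                       weights=wgt)
    slices_having_nans = np.isnan(arr[-1, ...])
                                  ~~~^^^^^^^^^
IndexError: index -1 is out of bounds for axis 0 with size 0
```

View pics/w2.png

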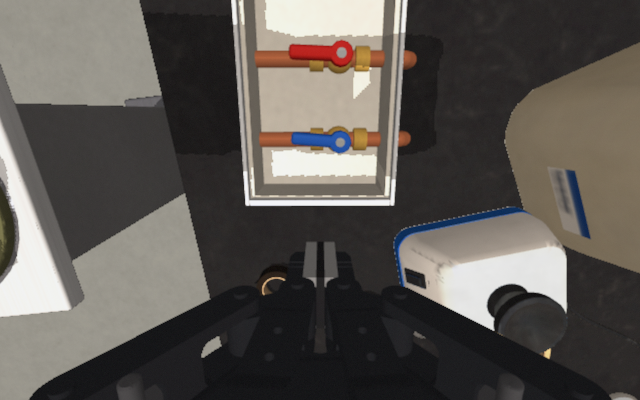

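The bay is open. The red lever is at (290–350, 52) in the picture (own y −60) and the blue one at (293–350, 141) (own y −140); both are open, pointing toward the robot. I'll go down between the levers, to the right of red.

Emit:
carry_out([
  {"ax": 0, "ay": 0, "az": 0, "x": 0.042, "y": -0.01, "z": 0, "jaw": 0},
  {"ax": 0, "ay": 0, "az": 0, "x": 0.083, "y": -0.017, "z": 0.02, "jaw": 0},
  {"ax": 0, "ay": 0, "az": 0, "x": 0.083, "y": -0.017, "z": 0.06, "jaw": 0},
  {"ax": 0, "ay": 0, "az": 0, "x": 0.083, "y": -0.017, "z": 0.1, "jaw": 0},
  {"ax": 0, "ay": 0, "az": 0, "x": 0.083, "y": -0.017, "z": 0.135, "jaw": 0},
  {"ax": 0, "ay": 0, "az": 0, "x": 0.083, "y": -0.017, "z": 0.15, "jaw": 0},
  {"ax": 0, "ay": 0, "az": 0, "x": 0.083, "y": -0.017, "z": 0.15, "jaw": 0},
])

```text
clock: 6.35
ee_pos: [497.9, 79.5, 89.6]
orientation: [0.744, 0.668, -0.002, -0.002]
contact_force: [-0.2, 0.3, 0.3]
gripper_width: 0.002
finger_force: 0.0
```

```bash
python3 - <<'E'
from h import *
R,p=R_tool(); print(p,box(p),read_state()["contact_force"]); print(shift(wor(-16,-98,60),-6.26))
c=cam("top"); cv2.imwrite("pics/t3.png",cv2.resize(c["frame"][150:240,160:310,::-1],None,fx=5,fy=5))
E
```

```text
[497.92860945  79.49579564  89.61749958] [-17.94106394 -96.6367182 ] [-0.19551892  0.32227681  0.31522096]
(array([-0.0013,  0.0021,  0.0296]), np.float64(0.05))
```

View pics/t3.png

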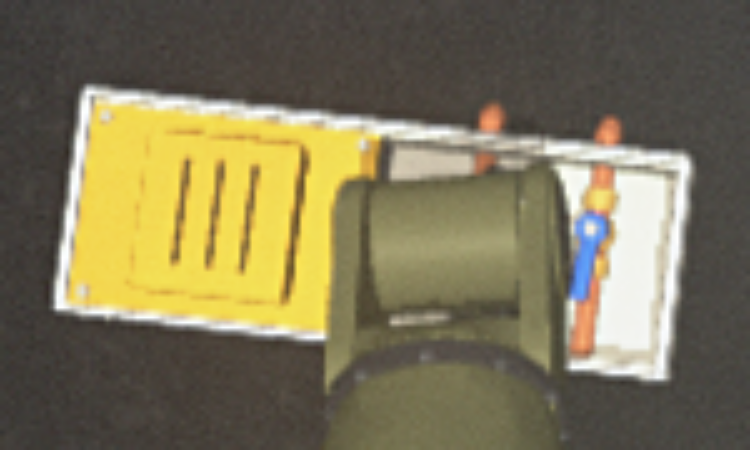

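The cover is against its left stop. Descending the last 29 mm and closing in on the red lever.

Emit:
carry_out([
  {"ax": 0, "ay": 0, "az": 0, "x": 0, "y": 0.002, "z": 0.015, "jaw": 0},
  {"ax": 0, "ay": 0, "az": 0, "x": 0, "y": 0.002, "z": 0.025, "jaw": 0},
  {"ax": 0, "ay": 0, "az": 0, "x": 0, "y": 0.002, "z": 0.029, "jaw": 0},
  {"ax": 0, "ay": 0, "az": 0, "x": 0, "y": 0.002, "z": 0.029, "jaw": 0},
  {"ax": 0, "ay": 0, "az": 0, "x": 0.01, "y": 0.002, "z": 0.029, "jaw": 0},
  {"ax": 0, "ay": 0, "az": 0, "x": 0.018, "y": 0.001, "z": 0.029, "jaw": 0},
  {"ax": 0, "ay": 0, "az": 0, "x": 0.025, "y": 0, "z": 0.029, "jaw": 0},
  {"ax": 0, "ay": 0, "az": 0, "x": 0.032, "y": 0, "z": 0.029, "jaw": 0},
])

```text
clock: 7.2
ee_pos: [503.1, 111.0, 63.6]
orientation: [0.745, 0.668, 0.0, 0.0]
contact_force: [0.8, -3.6, 1.3]
gripper_width: 0.004
finger_force: 1.7
```

```bash
python3 - <<'E'
from h import *
R,p=R_tool(); print(p,box(p),read_state()["contact_force"])
for b in((-17,-49),(-9,-35),(6,-26)): print(shift(wor(*b,60),-6.26))
E
```

```text
[503.10654863 110.97211549  63.60877992] [-16.22618867 -64.78347711] [ 0.80827457 -3.60880951  1.26967959]
(array([ 0.0158, -0.0008,  0.0036]), np.float64(0.01))
(array([0.0298, 0.0072, 0.0036]), np.float64(0.01))
(array([0.0388, 0.0222, 0.0036]), np.float64(0.01))
```

Contact is as expected (3.6 N). Now the arc.

Emit:
carry_out([
  {"ax": 0, "ay": 0, "az": 0, "x": 0.006, "y": -0.001, "z": 0.001, "jaw": 0},
  {"ax": 0, "ay": 0, "az": 0, "x": 0.011, "y": -0.001, "z": 0.001, "jaw": 0},
  {"ax": 0, "ay": 0, "az": 0, "x": 0.016, "y": 0, "z": 0.001, "jaw": 0},
  {"ax": 0, "ay": 0, "az": 0, "x": 0.021, "y": 0.002, "z": 0.001, "jaw": 0},
  {"ax": 0, "ay": 0, "az": 0, "x": 0.026, "y": 0.004, "z": 0.001, "jaw": 0},
  {"ax": 0, "ay": 0, "az": 0, "x": 0.03, "y": 0.007, "z": 0.001, "jaw": 0},
  {"ax": 0, "ay": 0, "az": 0, "x": 0.034, "y": 0.011, "z": 0.001, "jaw": 0},
  {"ax": 0, "ay": 0, "az": 0, "x": 0.037, "y": 0.015, "z": 0.001, "jaw": 0},
])

```text
clock: 8.0
ee_pos: [522.2, 145.9, 62.2]
orientation: [0.745, 0.667, -0.0, -0.0]
contact_force: [-2.1, -1.8, 1.3]
gripper_width: 0.0
finger_force: 1.3
```

Emit:
carry_out([
  {"ax": 0, "ay": 0, "az": 0, "x": 0.001, "y": 0.002, "z": 0, "jaw": 0},
  {"ax": 0, "ay": 0, "az": 0, "x": 0.001, "y": 0.004, "z": 0, "jaw": 0},
])

```text
clock: 8.2
ee_pos: [525.9, 146.4, 62.2]
orientation: [0.745, 0.667, -0.0, -0.0]
contact_force: [-10.0, 4.0, 2.4]
gripper_width: -0.003
finger_force: 5.1
```

```bash
cat > lev.py <<'E'
from h import *
R,p=R_tool(); print(p,box(p),read_state()["contact_force"])
c=wristcam(); W=world(c); B=box(W); Z=W[...,2]; f=cv2.cvtColor(c["frame"],cv2.COLOR_RGB2HSV)
m=((cv2.inRange(f,(0,120,60),(8,255,255))>0)&(Z>44)&(Z<70)&(abs(B[...,0])<66)&(B[...,1]<10)&(B[...,1]>-195))
if m.sum()>30:
    b=B[m].astype(np.float32); print(m.sum(),np.percentile(b,[1,50,99],0).round(1),cv2.minAreaRect(b),cv2.fitLine(b,cv2.DIST_HUBER,0,.01,.01).ravel())
E
python3 lev.py
```

```text
[525.93227909 146.38626412  62.17264174] [  2.60186748 -27.09156557] [-10.00661875   3.98727609   2.42646564]
1179 [[ 15.5 -37.7]
 [ 22.  -19.9]
 [ 27.  -12. ]] ((21.408842086791992, -25.917926788330078), (12.027253150939941, 28.55170440673828), 0.9444531202316284) [  0.18241051  -0.9832225   21.8649     -22.097569  ]
```

The lever is now about square across, with 10 N building. One more small press, then I'll retreat and check.

Emit:
carry_out([
  {"ax": 0, "ay": 0, "az": 0, "x": 0, "y": 0.001, "z": 0, "jaw": 0},
  {"ax": 0, "ay": 0, "az": 0, "x": 0, "y": 0.002, "z": 0, "jaw": 0},
  {"ax": 0, "ay": 0, "az": 0, "x": 0, "y": 0.002, "z": 0, "jaw": 0},
])

```text
clock: 8.55
ee_pos: [526.4, 146.5, 61.9]
orientation: [0.745, 0.667, -0.001, -0.002]
contact_force: [-14.7, 3.9, 7.0]
gripper_width: -0.002
finger_force: 8.5
```

Emit:
carry_out([
  {"ax": 0, "ay": 0, "az": 0, "x": -0.002, "y": -0.01, "z": 0, "jaw": 0},
  {"ax": 0, "ay": 0, "az": 0, "x": -0.005, "y": -0.02, "z": 0, "jaw": 0},
  {"ax": 0, "ay": 0, "az": 0, "x": -0.01, "y": -0.02, "z": -0.03, "jaw": 0},
  {"ax": 0, "ay": 0, "az": 0, "x": -0.04, "y": -0.02, "z": -0.07, "jaw": 0},
  {"ax": 0, "ay": 0, "az": 0, "x": -0.08, "y": -0.01, "z": -0.11, "jaw": 0},
  {"ax": 0, "ay": 0, "az": 0, "x": -0.11, "y": 0, "z": -0.15, "jaw": 0},
  {"ax": 0, "ay": 0, "az": 0, "x": -0.11, "y": 0, "z": -0.18, "jaw": 0},
  {"ax": 0, "ay": 0, "az": 0, "x": -0.11, "y": 0, "z": -0.18, "jaw": 0},
])

```text
clock: 9.35
ee_pos: [517.3, 35.2, 247.2]
orientation: [0.745, 0.667, 0.003, 0.003]
contact_force: [1.0, 0.0, 0.1]
gripper_width: -0.005
finger_force: 0.0
```

```bash
echo 'cv2.imwrite("pics/w4.png",c["frame"][:,:,::-1])
m=(Z>86)&(Z<98)&(abs(B[...,0])<80); print("panel",np.percentile(B[m],[1,50,99],0).round(1),np.median(Z[m]))' >> lev.py; python3 lev.py
```

```text
[517.25988592  35.24362851 247.23741527] [   6.10021897 -138.5171344 ] [0.97814146 0.04919698 0.09982513]
834 [[ 11.9 -69.4]
 [ 21.  -42.4]
 [ 30.1 -13.8]] ((21.12755584716797, -41.4389762878418), (57.858001708984375, 20.201265335083008), 89.85939025878906) [ 6.1704284e-03  9.9998099e-01  2.0901712e+01 -3.9600124e+01]Traceback (most recent call last):
  File "lev.py", line 8, in <module>
    m=(Z>86)&(Z<98)&(abs(B[...,0])<80); print("panel",np.percentile(B[m],[1,50,99],0).round(1),np.median(Z[m]))
                                                      ~~~~~~~~~~~~~^^^^^^^^^^^^^^^^^^
    return _quantile_unchecked(
        a, q, axis, out, overwrite_input, method, keepdims, weights)
    return _ureduce(a,
                    func=_quantile_ureduce_func,
    ...<5 lines>...
                    overwrite_input=overwrite_input,
                    method=method)
    r = func(a, **kwargs)
    result = _quantile(arr,
                       quantiles=q,
    ...<2 lines>...
                       out=out,
                       weights=wgt)
    slices_having_nans = np.isnan(arr[-1, ...])
                                  ~~~^^^^^^^^^
IndexError: index -1 is out of bounds for axis 0 with size 0
```

View pics/w4.png

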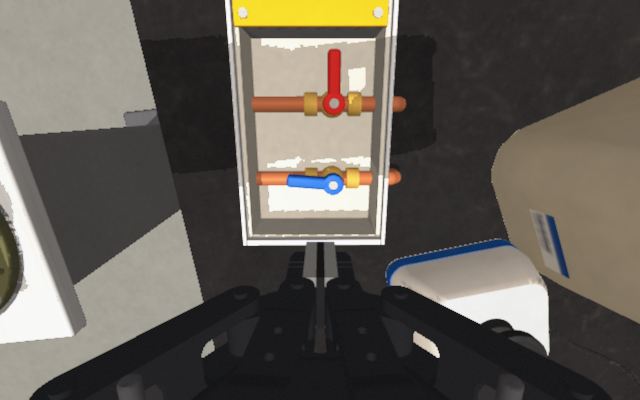

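The red lever at (334, 50–103) is square across its pipe (the line fit gives about 90°). The blue one at (290–340, 183) is still open, and the cover's edge is still at the left end of the bay. Handing in.

```bash
python3 -c "
from h import *
print(manip.job_done())"
```

```text
the job is handed in; nothing more can be done
None
```

I slid the cover left to its stop and pushed the red lever shut, measured square across its pipe; the blue lever is still open, the fingers went nowhere near the loose items, and the job is handed in (no verdict was returned).

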